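# Tip the apricot into the serving dish and present the dish

### The arm

A 6-joint arm with a two-finger parallel gripper is mounted at the origin on the work surface. World frame = base frame: x ahead of the robot, y to its left, z up, the work surface at z = 0. Lengths are in m, angles in rad, forces in N, time in s.
With the tool pointing down it reaches from about 0.35 to 0.85 m from the base axis. Payload 8.1 kg.
Tool frame: the origin (TCP) lies midway between the tips of the shut fingers; the grasp point (between the pads) lies 19 mm behind it (robot.grip_point_offset is the distance from the TCP to the grasp point, in m); z points along the fingers, y is the line along which they close (so a half turn about z gives the same grasp; the last joint's range is limited). The gripper opens to 93 mm and grips with 3 to 60 N. Pads are 15 mm wide; open, the fingers measure 128 mm over their backs; the gripper's body (75 mm by 188 mm) begins 65 mm behind the grasp point.
Start: joints at [-1.301, 0.13, 1.488, -0, 1.523, -0.085], TCP at [0.208, -0.563, 0.219] pointing down, gripper open.
Joint ranges: [-2.96, 2.96], [-0.89, 2.26], [0.02, 2.5], [-1.34, 4.48], [0, 2.73], [-2.66, 2.66]. Speed limits (rad/s): [2.39, 2.39, 2.79, 3.14, 3.14, 3.14].

### API

Orientations are given as a rotation vector (axis times angle).
In Python, from plant import robot, read_camera, job gives the robot as it stands.
- The arm moves only by the shell command python3 -m inch 'ROWS' [FORCE]. ROWS is JSON, one flat list of numbers, 5 for each row, row after row: the shift along the world's x, y, z in mm, then the turn about the world's z in degrees, then the opening in per cent of the stroke, from 0 (shut) to 100 (fully open). In form: [dx, dy, dz, yaw, hand, dx, dy, dz, yaw, hand, ...]. A call has 1 to 10 rows; each row is the pose to reach, as a shift and turn from the pose commanded when the call began; what a row does not reach only later rows make up. A row lasts 1/12 s, in which the tool goes at most 41.7 mm and 7.16 degrees, less where a joint would pass 70% of its speed; a pose out of reach is approached as far as the arm can. A call with a gripper value outside its range is refused whole. The fingers move at their own pace and stop on an object; FORCE is the grip in N (left out, the last holds). Time passes only in rows, so rows that repeat a pose let the fingers close. It gives the time, the measured TCP pose, the force, the opening and the grip force at its end, in the units of the state.
- robot.read_state(): the state, without advancing time (a new reading comes with each control period).
- read_camera(name): name is "side" or "top" or "wrist"; returns a dict with "image" (400x640x3 uint8, blue, green, red), "K" (3x3 intrinsics, pixels), "D" ([k1, k2, p1, p2, k3] as OpenCV has them; the pictures are not rectified), "extrinsics" (4x4, takes a point from world to camera coordinates); the wrist camera has in their place "mount" (4x4, takes a point from camera to tool coordinates, whose origin is the TCP and whose axes are the flange's). Camera axes: x right, y down, z forward; pixel columns grow to the right and rows downward; lengths in m; the calibration is good to about 2 mm. A picture is of the moment at which its call begins: read the wrist's pose just before it. There is no depth.
- job.close_job(): hands the job in; it is judged then, once.
The state is a dict: "t": time; "q": joint angles; "dq": joint speeds; "joint_torque": joint torques, N m; "tool_pos": TCP position; "orientation": TCP orientation; "force": force on the tool from outside, world axes, zero at the start; "wrist_torque": the same for the moment, N m; "opening": finger opening in m; "gripper_force": force on a finger pad.
Only numpy, scipy, OpenCV 4.12 (cv2) and the standard library are available. Lean on these libraries where they do the work, as an engineer would, in place of code of your own. Each camera call takes 0.05 s, during which the arm holds its last target. There are 200 camera calls.

### The job

Pick up the steel scoop by its wooden handle and tip it forward about 40 degrees over the blue dish so that the apricot rolls into the dish, then bring the scoop level and lay it back on the cork mat. Then lift the dish by its overhead handle about 10 cm straight up from the yellow tray, keep it level with the apricot resting in its middle, and give it a quarter turn anticlockwise (seen from above) so that the handle lies squarely across the tray, the red knob on the robot's right, and finish while still holding it there, over the tray, level and still. Leave the other things alone and do not touch the apricot with the gripper or let it fall on the counter.

Things in the scene. Friction and masses are not known exactly. Their poses are not given: they have to be found in the camera images.
- scoop: Steel scoop, wooden handle, about 0.2 kg. Origin: centre of its pan's flat underside; x forward to the open lip, z up. Pan 56 mm wide, x = -36 to +56 mm, walls 32 mm high; floor 3 mm thick, flat to x = 15 mm, then rising 12 degrees to the lip: the apricot rolls out from 18 to 20 degrees of forward tip. Starts on the mat, apricot in it, lip roughly to the robot's right.
- scoop_grip (a point): Point on the scoop's handle, 75 mm behind the scoop's origin and 40 mm above its underside: the handle is a straight bar 16 mm wide (scoop y), 18 mm high, from x = -35 to -139 mm, with flat sides; pinch it here across scoop y from above.
- scoop_lip (a point): Middle of the scoop's pouring lip, x = 56 mm, 12 mm above the underside's plane.
- apricot_center (a point): Centre of the orange apricot, a ball 40 mm across, about 45 g, rolling loosely. It does not bounce noticeably; it rolls to the middle of the dish and comes to rest within 3 s or so.
- dish: Round blue dish, white in the middle, 164 mm across, 35 mm high, about 0.4 kg; inside conical, 15 degrees out to 50 mm radius, then 25 to the rim. Origin: centre of its underside, z up. Wooden overhead handle in its x-z plane: two posts lean in from the rim to a level bar. Red knob outside the rim at its -x end. Starts on the tray, handle along the tray's x, red knob towards the robot.
- dish_grip (a point): Middle of the handle's cross bar, 125 mm above the dish's underside: bar 104 mm long along dish x, 14 mm wide (y), 16 mm high, flat sides; pinch it across dish y from above. Free height between the dish's floor and the bar: 109 mm.
- dish_centre (a point): Lowest point of the dish's inner surface, in its middle, 8 mm above the underside. An apricot resting here has its centre about 21 mm higher.
- dish_red (a point): Red knob outside the rim, 24 mm across, 88 mm from the dish's axis at its -x end, 31 mm above the dish's underside.
- tray: Fixed yellow tray, 260 mm (x) by 240 mm (y), floor 6 mm thick, rim 22 mm high. Origin: centre of its underside on the counter; x points roughly away from the robot, y to the robot's left.
- mat: Fixed cork mat, 240 mm (x) by 120 mm (y), 5 mm thick. Origin: centre of its underside on the counter.
- cup_a: Small blue bowl, 90 mm across, 60 mm high, a bystander. Origin: centre of its underside.
- cup_b: Second small blue bowl like cup_a, a bystander. Origin: centre of its underside.
- jar: Amber glass jar, 68 mm across, 100 mm high, a bystander. Origin: centre of its underside.
- mill: Dark wooden pepper mill, 56 mm across, 150 mm high, a bystander. Origin: centre of its underside.
- mug: White mug, 80 mm across, 90 mm high, a bystander. Origin: centre of its underside.
- salt: White ceramic salt shaker, 54 mm across, 70 mm high, a bystander. Origin: centre of its underside.
Things that resemble listed ones, but are neither listed nor needed, are in the scene too. Leave any pink or turquoise look-alike of the part that bears apricot_center alone.

How it is judged:
On the way, in this order (a step that is already met when the one before it is completed fails the run):
1. the scoop, held by the gripper, is tipped 30 to 55 degrees beside the dish and the apricot has rolled into the dish (angle between scoop's own z axis and vertical between 0.52 and 0.96 rad and contact force between the fingers and scoop above 1 N and horizontal distance between scoop and dish below 0.18 m and horizontal distance between apricot_center and dish_centre below 0.06 m and z of apricot_center in the frame of dish below 0.06 m), for 0.2 s.
2. the scoop lies level on the cork mat, let go, the apricot in the middle of the dish (x of scoop in the frame of mat between -0.12 and 0.12 m and y of scoop in the frame of mat between -0.06 and 0.06 m and z of scoop in the frame of mat below 0.012 m and angle between scoop's own z axis and vertical below 0.1 rad and contact force between the fingers and scoop below 0.1 N and horizontal distance between apricot_center and dish_centre below 0.06 m and z of apricot_center in the frame of dish below 0.06 m and horizontal distance between apricot_center and dish_centre below 0.03 m), for 0.2 s.
3. the dish is lifted at least 50 mm above the tray's floor, level, not yet turned more than 25 degrees, the apricot in its middle (height (world z) of dish above 0.056 m and angle between the x axis of dish and the x axis of tray, either way round below 0.44 rad and angle between dish's own z axis and vertical below 0.14 rad and contact force between the fingers and dish above 1 N and horizontal distance between apricot_center and dish_centre below 0.025 m and z of apricot_center in the frame of dish below 0.06 m), for 0.2 s.
At the end, for the whole second after the job is handed in: Dish held by the gripper 60 to 210 mm above the tray floor, within 60 mm of the tray's middle, level within 8 deg, still, handle within 11 deg of the tray's y, red knob to the right, apricot at rest within 25 mm of its middle; scoop level on the cork mat, released (angle between dish's own z axis and vertical below 0.14 rad and contact force between the fingers and dish above 1 N and horizontal distance between apricot_center and dish_centre below 0.025 m and z of apricot_center in the frame of dish below 0.06 m and height (world z) of dish between 0.066 and 0.218 m and horizontal distance between dish and tray below 0.06 m and angle between the x axis of dish and the y axis of tray, either way round below 0.2 rad and y of dish_red in the frame of tray below -0.03 m and linear speed of dish below 0.04 m/s and angular speed of dish below 0.3 rad/s and linear speed of apricot below 0.06 m/s and x of scoop in the frame of mat between -0.12 and 0.12 m and y of scoop in the frame of mat between -0.06 and 0.06 m and z of scoop in the frame of mat below 0.012 m and angle between scoop's own z axis and vertical below 0.1 rad and contact force between the fingers and scoop below 0.1 N); the arm keeps its last pose, push and grip.
It fails at once if the apricot falls on the counter (height (world z) of apricot_center below 0.0225 m).
It fails at once if the gripper touches the apricot (contact force between the fingers and apricot above 0.5 N).
It fails at once if the scoop is tipped beyond 63 degrees (angle between scoop's own z axis and vertical above 1.1 rad).
It fails at once if while the dish is off the tray it tilts more than 12 degrees or the apricot strays more than 35 mm from its middle (height (world z) of dish above 0.026 m and (angle between dish's own z axis and vertical above 0.21 rad or horizontal distance between apricot_center and dish_centre above 0.035 m)).
It fails at once if a bystander is moved more than 40 mm (distance of any of cup_a, cup_b, jar, mill, mug, salt from where it was at the start of the episode above 0.04 m).
It also fails if it takes over 64 s, if anything falls off the work surface, if the arm or the gripper's body presses on something with over 40 N, if the wrist force passes 120 N, or if a joint passes its speed limit or range.

## Working session

There is one attempt and no reset: what is moved stays moved. The work goes in short steps, Python scripts to look and compute and a shell command to move; the robot and the scene stay as the last step left them, time stands still between calls to the robot, and variables do not carry over. Pictures are saved under pics/ and viewed, at most 10 in all, crops included, and the job is handed in when it is done.

```bash
ls; mkdir -p pics; cat > h.py <<'E'
import numpy as np, cv2
from plant import robot, read_camera, job
from scipy.spatial.transform import Rotation as R
def cam(n):
    s=robot.read_state(); c=read_camera(n)
    if n=="wrist":
        T=np.eye(4); T[:3,:3]=R.from_rotvec(s["orientation"]).as_matrix(); T[:3,3]=s["tool_pos"]
        c["W"]=T@np.array(c["mount"])
    else: c["W"]=np.linalg.inv(np.array(c["extrinsics"]))
    c["K"]=np.array(c["K"],float); c["D"]=np.array(c["D"],float)
    return c
def ray(c,uv):
    p=cv2.undistortPoints(np.array(uv,float).reshape(-1,1,2),c["K"],c["D"]).reshape(-1,2)
    d=np.c_[p,np.ones(len(p))]@c["W"][:3,:3].T
    return c["W"][:3,3],d/np.linalg.norm(d,axis=1)[:,None]
def plane(c,uv,z):
    o,d=ray(c,uv); return o+d*((z-o[2])/d[:,2])[:,None]
def tri(c1,u1,c2,u2):
    o1,d1=ray(c1,[u1]); o2,d2=ray(c2,[u2]); d1=d1[0]; d2=d2[0]
    s=np.linalg.lstsq(np.c_[d1,-d2],o2-o1,rcond=None)[0]
    a,b=o1+s[0]*d1,o2+s[1]*d2
    return (a+b)/2,np.linalg.norm(a-b)
def proj(c,P):
    E=np.linalg.inv(c["W"]); return cv2.projectPoints(np.array(P,float).reshape(-1,3),cv2.Rodrigues(E[:3,:3])[0],E[:3,3],c["K"],c["D"])[0].reshape(-1,2)
E
python3 - <<'E'
from h import *
for n in("top","side"):
    c=cam(n); cv2.imwrite(f"pics/{n}0.png",c["image"]); print(n,c["W"].round(3).tolist())
E
```

```text
pics
top [[0.001, -0.992, 0.126, 0.417], [-1.0, -0.0, 0.002, -0.014], [-0.002, -0.126, -0.992, 1.311], [0.0, 0.0, 0.0, 1.0]]
side [[-0.886, -0.275, 0.373, 0.181], [-0.463, 0.546, -0.698, 0.741], [-0.012, -0.791, -0.611, 0.753], [0.0, 0.0, 0.0, 1.0]]
```

View pics/top0.png

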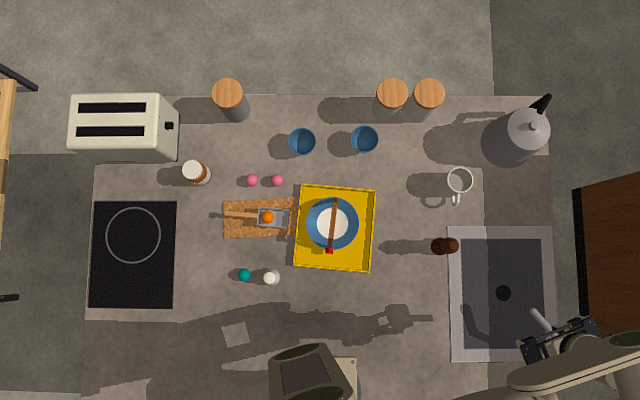

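View pics/side0.png

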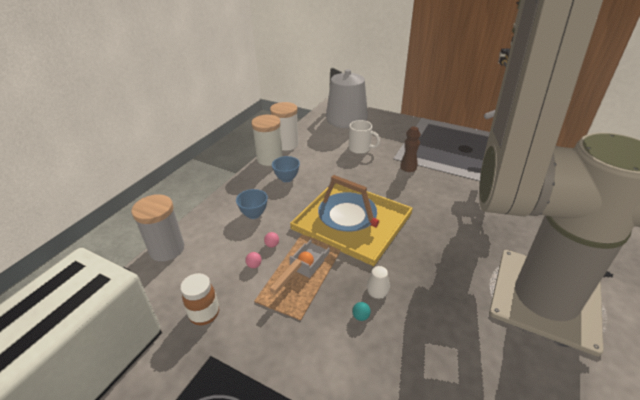

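```bash
python3 - <<'E'
from h import *
t=cam("top"); s=cam("side")
def mask(c,lo,hi):
    m=cv2.inRange(cv2.cvtColor(c["image"],cv2.COLOR_BGR2HSV),lo,hi); return m
def blobs(c,lo,hi,a=8):
    n,l,st,ce=cv2.connectedComponentsWithStats(mask(c,lo,hi)); return [(ce[i].round(1),st[i].tolist()) for i in range(1,n) if st[i][4]>=a]
for nm,lo,hi in(("orange",(6,200,170),(16,255,255)),("red",(0,190,80),(4,255,255)),("red2",(174,190,80),(180,255,255))):
    for n,c in(("top",t),("side",s)): print(nm,n,blobs(c,lo,hi))
# tray
for n,c in(("top",t),):
    m=mask(c,(22,150,120),(32,255,255)); k=max(cv2.findContours(m,0,1)[0],key=cv2.contourArea)
    b=cv2.boxPoints(cv2.minAreaRect(k)); P=plane(c,b,0.022)[:,:2]; print("tray",b.round(1).tolist(),P.round(3).tolist(),P.mean(0).round(4),np.linalg.norm(np.diff(P,axis=0),axis=1))
    m=mask(c,(98,120,60),(115,255,220))
    for q in cv2.findContours(m,0,1)[0]:
        if cv2.contourArea(q)>300:
            (cx,cy),r=cv2.minEnclosingCircle(q); print("blue",cx,cy,r,plane(c,[(cx,cy)],0.041).round(3))
cv2.imwrite("pics/crop1.png",cv2.resize(t["image"][160:290,210:390],None,fx=4.4,fy=4.4,interpolation=cv2.INTER_CUBIC))
E
```

```text
orange top [(array([267.7, 216.9]), [263, 212, 10, 11, 83])]
orange side []
red top [(array([329.3, 250. ]), [326, 248, 7, 5, 26])]
red side []
red2 top []
red2 side []
tray [[292.20001220703125, 265.5], [300.0, 182.5], [377.1000061035156, 189.6999969482422], [369.29998779296875, 272.79998779296875]] [[0.387, 0.089], [0.647, 0.067], [0.624, -0.176], [0.365, -0.148]] [ 0.5054 -0.0418] [0.26093398 0.24459947 0.26041474]
blue 337.5 223.5 24.748836517333984 [[ 0.515 -0.05   0.041]]
blue 327.5 222.5 24.909936904907227 [[ 0.518 -0.02   0.041]]
blue 301.5 141.0 13.647443771362305 [[0.776 0.063 0.041]]
blue 364.1538391113281 138.5 13.611634254455566 [[ 0.785 -0.135  0.041]]
```

View pics/crop1.png

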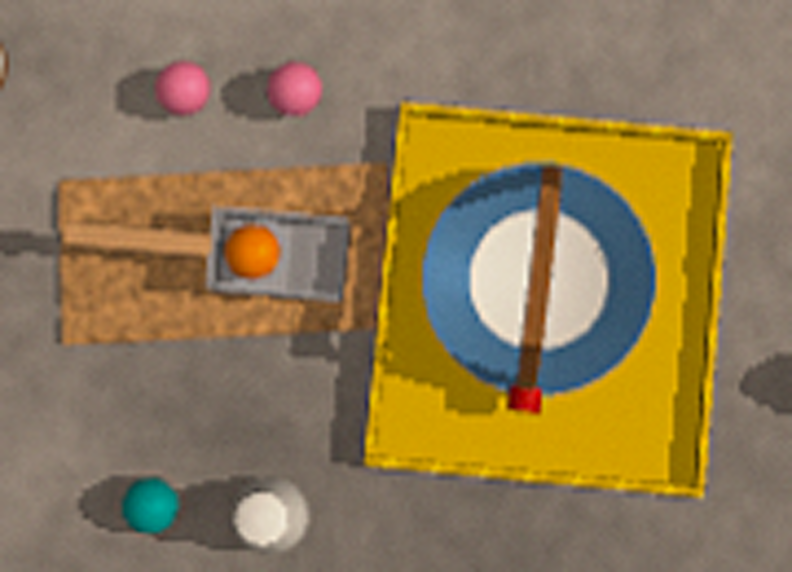

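```bash
python3 -m inch '[0,0,40,0,100,0,0,80,0,100,0,0,120,0,100,0,0,160,0,100]' 30
```

```text
t: 0.53
tool_pos: [0.2083, -0.5621, 0.38]
orientation: [-3.091, -0.554, 0.0]
force: [0.2, -0.7, 0.3]
opening: 0.093
gripper_force: 0.0
```

The crop shows the orange apricot in the steel scoop at top pixel (268,217), which fits the description. The pink balls at (252,181) and (277,181) and the turquoise one at (244,275) are look-alikes to leave alone. The handle bar runs left along row ~215, the dish is centred at about (332,223), and its red knob is at (329,250), nearest the robot.

```bash
python3 -m inch '[15,38,0,4,100,30,76,0,8,100,45,114,0,12,100,60,152,0,16,100,75,190,0,20,100,90,228,0,24,100,105,266,0,28,100,120,304,0,32,100,135,342,0,36,100,150,380,0,40,100]' | head -2
python3 -m inch '[15,38,0,4,100,30,76,0,8,100,45,114,0,12,100,60,152,0,16,100,75,190,0,20,100,90,228,0,24,100,105,266,0,28,100,120,304,0,30,100,120,304,0,30,100,120,304,0,30,100]' | head -3
python3 - <<'E'
from h import *
c=cam("wrist"); print(c["W"].round(3).tolist()); cv2.imwrite("pics/w1.png",c["image"])
E
```

```text
t: 1.37
tool_pos: [0.3585, -0.1807, 0.3787]
t: 2.2
tool_pos: [0.4783, 0.1233, 0.3776]
orientation: [-2.21, -2.231, 0.003]
[[1.0, 0.01, 0.001, 0.479], [0.01, -0.971, -0.239, 0.19], [-0.001, 0.239, -0.971, 0.544], [0.0, 0.0, 0.0, 1.0]]
```

View pics/w1.png

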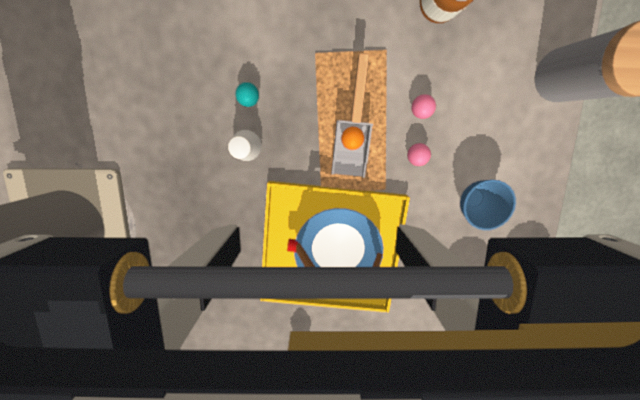

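The wrist view shows the scoop pan at (350,148), the handle running up to about (362,55), the apricot at (352,137), and the dish at (340,245) partly behind the gripper. I'll go lower for a second view.

```bash
python3 - <<'E'
from h import *
import pickle
c=cam("wrist"); pickle.dump(c,open("w1.pkl","wb")); pickle.dump(cam("top"),open("t1.pkl","wb"))
E
python3 -m inch '[7,17,-33,0,100,14,34,-66,0,100,20,50,-100,0,100,20,50,-100,0,100,20,50,-100,0,100]' | head -3
python3 - <<'E'
from h import *
import pickle
c=cam("wrist"); pickle.dump(c,open("w2.pkl","wb")); 
cv2.imwrite("pics/w2.png",c["image"])
E
```

```text
t: 2.77
tool_pos: [0.4972, 0.17, 0.2769]
orientation: [-2.215, -2.225, 0.006]
```

View pics/w2.png

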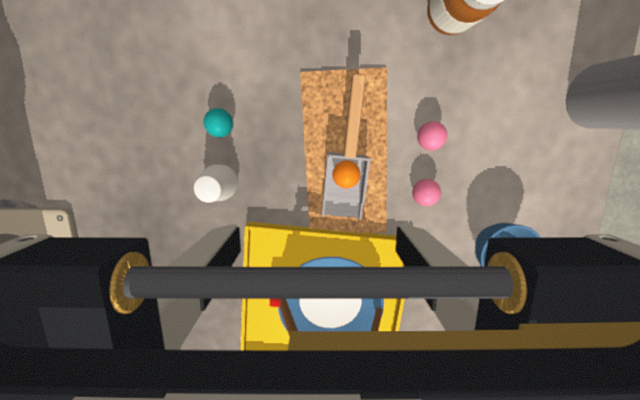

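```bash
python3 - <<'E'
from h import *
import pickle
for f in("w1","w2","t1"):
    c=pickle.load(open(f+".pkl","rb")); im=c["image"]
    H=cv2.cvtColor(cv2.bilateralFilter(im,5,30,3),cv2.COLOR_BGR2HSV)
    if f=="w2":
        for r in (80,90,110,130,150): print(r,[H[r,x].tolist() for x in range(340,372,2)])
    m=cv2.inRange(cv2.cvtColor(im,cv2.COLOR_BGR2HSV),(6,205,150),(16,255,255))
    n,l,st,ce=cv2.connectedComponentsWithStats(m); i=1+st[1:,4].argmax(); print(f,"orange",ce[i],st[i])
a,b,t=[pickle.load(open(f+".pkl","rb")) for f in("w1","w2","t1")]
E
```

```text
w1 orange [352.02076125 135.69896194] [342 127  21  21 289]
80 [[15, 136, 219], [15, 136, 208], [15, 136, 210], [14, 135, 155], [14, 135, 140], [14, 132, 133], [14, 127, 141], [15, 124, 227], [15, 122, 228], [15, 121, 229], [16, 119, 235], [16, 117, 239], [15, 129, 218], [15, 136, 216], [15, 133, 228], [16, 131, 234]]
90 [[14, 135, 212], [14, 135, 208], [15, 135, 228], [15, 135, 149], [15, 135, 136], [14, 128, 129], [14, 126, 206], [15, 122, 229], [15, 122, 229], [15, 122, 228], [15, 123, 230], [15, 122, 229], [14, 133, 190], [15, 136, 205], [16, 132, 231], [16, 132, 232]]
110 [[15, 137, 199], [15, 134, 171], [14, 136, 141], [14, 133, 140], [15, 133, 130], [15, 125, 219], [15, 121, 231], [15, 122, 230], [15, 122, 230], [16, 121, 232], [15, 125, 226], [15, 134, 211], [16, 135, 227], [15, 137, 209], [15, 136, 202], [15, 137, 197]]
130 [[15, 135, 159], [15, 134, 143], [15, 131, 130], [15, 130, 129], [14, 124, 223], [16, 121, 232], [15, 121, 233], [15, 120, 232], [15, 122, 232], [15, 125, 223], [15, 134, 160], [15, 134, 141], [15, 135, 144], [15, 136, 144], [15, 137, 201], [15, 136, 204]]
150 [[15, 136, 148], [14, 134, 143], [14, 132, 133], [15, 124, 229], [16, 119, 235], [16, 120, 234], [16, 121, 234], [16, 120, 233], [14, 126, 210], [15, 135, 153], [14, 136, 163], [14, 136, 163], [15, 134, 148], [15, 136, 169], [15, 136, 199], [15, 136, 215]]
w2 orange [345.93636364 172.52272727] [334 161  25  26 440]
t1 orange [329.5 253. ] [329 253   2   1   2]
```

```bash
python3 - <<'E'
from h import *
import pickle
a,b=[pickle.load(open(f+".pkl","rb")) for f in("w1","w2")]
p,e=tri(a,(352.0,136.5),b,(345.9,173.3)); print("apricot",p.round(4),round(e,4))
def handle(c,roi):
    x0,y0,x1,y1=roi; H=cv2.cvtColor(cv2.bilateralFilter(c["image"],5,30,3),cv2.COLOR_BGR2HSV)
    m=cv2.inRange(H,(13,100,205),(18,127,255)); k=np.zeros_like(m); k[y0:y1,x0:x1]=m[y0:y1,x0:x1]
    k=cv2.morphologyEx(k,cv2.MORPH_OPEN,np.ones((3,3)))
    q=max(cv2.findContours(k,0,1)[0],key=cv2.contourArea); bx=cv2.boxPoints(cv2.minAreaRect(q)); bx=bx[bx[:,1].argsort()]
    print(bx.round(1).tolist(),cv2.contourArea(q)); return bx[:2].mean(0),bx[2:].mean(0)
A=handle(a,(320,40,390,130)); B=handle(b,(320,60,400,165))
for i,n in enumerate(("tail","front")):
    p,e=tri(a,A[i],b,B[i]); print(n,p.round(4),round(e,4)," on z=.054:",plane(a,[A[i]],.054).round(4),plane(b,[B[i]],.054).round(4))
# pan rim corners at 5+32mm, pixels read in the w2 picture; mat corners
print("pan",plane(b,[(328,155),(370,157),(361,219),(323,215)],.037).round(4).tolist())
print("mat",plane(b,[(301,70),(386,67)],.005).round(4).tolist(),plane(a,[(316,51),(386,48)],.005).round(4).tolist())
E
```

```text
apricot [0.5372 0.1701 0.0255] 0.0001
[[359.29998779296875, 52.599998474121094], [368.1000061035156, 53.599998474121094], [351.20001220703125, 119.9000015258789], [360.0, 121.0]] 520.0
[[353.70001220703125, 74.4000015258789], [364.5, 75.5999984741211], [344.6000061035156, 156.5], [355.3999938964844, 157.6999969482422]] 788.0
tail [0.5483 0.2976 0.0483] 0.0003  on z=.054: [[0.5477 0.2963 0.054 ]] [[0.5475 0.2968 0.054 ]]
front [0.5388 0.1963 0.0565] 0.0003  on z=.054: [[0.539  0.1964 0.054 ]] [[0.5392 0.196  0.054 ]]
pan [[0.511, 0.197, 0.037], [0.5683, 0.1946, 0.037], [0.5595, 0.1058, 0.037], [0.5049, 0.1115, 0.037]]
mat [[0.4733, 0.3105, 0.005], [0.5904, 0.315, 0.005]] [[0.4745, 0.3097, 0.005], [0.5917, 0.3154, 0.005]]
```

```bash
python3 -m inch '[22,32,0,-3,60,45,65,-20,-5,60,45,65,-60,-5,60,45,65,-100,-5,60,45,65,-140,-5,60,45,65,-175,-5,60,45,65,-200,-5,60,45,65,-200,-5,60]'
python3 - <<'E'
from h import *
import pickle
c=cam("wrist"); pickle.dump(c,open("w3.pkl","wb")); cv2.imwrite("pics/w3.png",c["image"])
P=[(0.5424,0.2351,.054),(0.539,.1962,.054),(0.5477,.2966,.054)]; print(proj(c,P))
E
```

```text
t: 3.48
tool_pos: [0.5414, 0.234, 0.075]
orientation: [-2.31, -2.126, 0.009]
force: [-1.0, -0.3, -0.3]
opening: 0.0561
gripper_force: 0.0
[[318.31659127 226.29819144]
 [318.0653075  279.20152088]
 [318.64332523 131.3813358 ]]
```

View pics/w3.png

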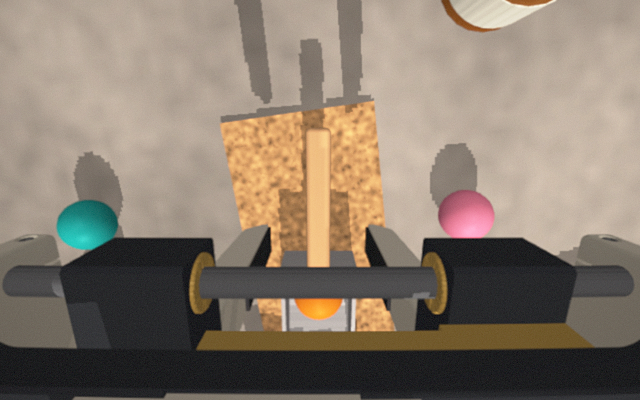

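The handle is vertical at column 318, centred between the fingers, with its tail at row 129 as predicted. Next I go down and pinch.

```bash
python3 -m inch '[0,1,-25,0,60,0,1,-49,0,60,0,1,-49,0,60,0,1,-49,0,0,0,1,-49,0,0,0,1,-49,0,0,0,1,-49,0,0,0,1,-49,0,0,0,1,-49,0,0]' 60
python3 -m inch '[0,0,2,0,0,0,0,4,0,0,0,0,6,0,0,0,0,6,0,0]'
python3 - <<'E'
from h import *
s=cam("side"); cv2.imwrite("pics/s1.png",cv2.resize(s["image"][200:340,220:400],None,fx=4,fy=4,interpolation=cv2.INTER_CUBIC)); print(robot.read_state()["wrist_torque"])
E
```

```text
t: 4.28
tool_pos: [0.544, 0.2376, 0.0305]
orientation: [2.31, 2.129, 0.002]
force: [0.6, -0.0, 0.7]
opening: 0.0201
gripper_force: 0.1
t: 4.62
tool_pos: [0.5435, 0.2374, 0.0359]
orientation: [-2.31, -2.129, -0.0]
force: [-0.9, -0.1, -3.6]
opening: 0.0153
gripper_force: 59.9
[ 0.10722524 -0.07512915  0.05392192]
```

View pics/s1.png

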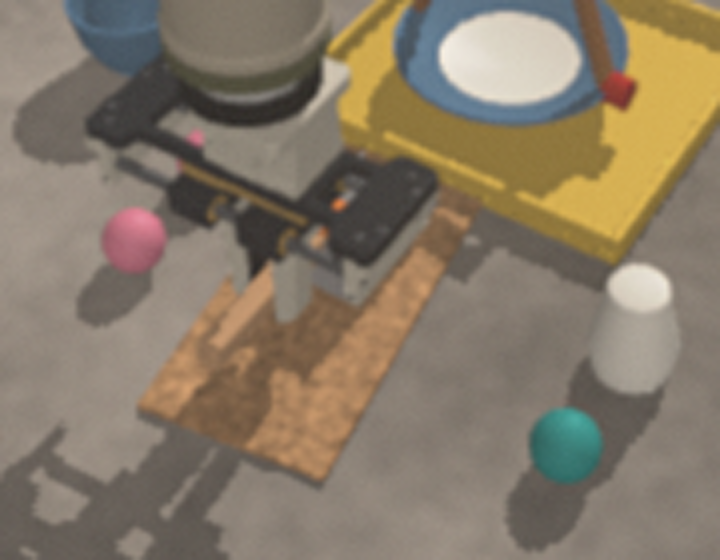

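The scoop is pinched at 60 N, its tail in the side crop is near (215,340), and the wrist moment shows its weight. I'll measure the scoop's tilt from the handle tail in the wrist view.

```bash
cat >> h.py <<'E'
def tilt(save=None):
    """forward tip of the held scoop (deg) from the handle's tail (top edge) in the wrist picture"""
    c=cam("wrist"); H=cv2.cvtColor(cv2.bilateralFilter(c["image"],5,30,3),cv2.COLOR_BGR2HSV)
    if save: cv2.imwrite(save,c["image"])
    m=cv2.inRange(H,(11,60,190),(19,128,255)); m[:,:285]=0; m[:,352:]=0; m[250:]=0
    m=cv2.morphologyEx(m,cv2.MORPH_OPEN,np.ones((5,5)))
    n,l,st,ce=cv2.connectedComponentsWithStats(m)
    if n<2: return None
    i=1+st[1:,4].argmax(); x,y,w,h,_=st[i]
    # tail midpoint in the tool frame: plane y_tool=0 contains the handle's axis
    s=robot.read_state(); Rt=R.from_rotvec(s["orientation"]).as_matrix(); 
    o,d=ray(c,[(x+w/2,y)]); o=Rt.T@(o-s["tool_pos"]); d=Rt.T@d[0]
    k=-o[1]/d[1] if abs(d[1])>.02 else None
    lev=lambda th: np.array([0,0,-robot.grip_point_offset])+TAIL(th,Rt)
    res=[]
    for th in np.radians(np.arange(-10,71,.25)):
        p=lev(th)-o; p/=np.linalg.norm(p); res.append((np.arccos(np.clip(p@d,-1,1)),np.degrees(th)))
    e,th=min(res); return th,(x,y,w,h),round(float(np.degrees(e)),2)
def TAIL(th,Rt,L=.062,H=.009):
    # tool x is along the scoop axis; the tail lies to world +y of the grip
    sx=np.sign(Rt[1,0]); return np.array([sx*(L*np.cos(th)-H*np.sin(th)),0,-(L*np.sin(th)+H*np.cos(th))])
E
python3 - <<'E'
from h import *
print(tilt(),robot.grip_point_offset)
E
python3 -m inch '[0,0,5,0,0,0,0,10,0,0,0,0,10,0,0]' | sed -n '2p;4p'
python3 - <<'E'
from h import *
print(tilt(),robot.read_state()["wrist_torque"])
E
```

```text
(np.float64(8.25), (np.int32(304), np.int32(141), np.int32(28), np.int32(109)), 0.35) 0.0188
tool_pos: [0.5443, 0.2376, 0.0471]
force: [0.8, 0.3, -2.6]
(np.float64(9.5), (np.int32(304), np.int32(142), np.int32(27), np.int32(108)), 0.24) [ 0.11084779 -0.11366905 -0.01222735]
```

```bash
python3 - <<'E'
from h import *
c=cam("wrist"); im=c["image"]
for z in (.061,.066,.071,.076,.081,.09): print(z,proj(c,[(0.549,.2975,z)]).round(1).tolist())
H=cv2.cvtColor(im,cv2.COLOR_BGR2HSV); print([H[r,318].tolist() for r in range(128,150)])
# handle width near tail and near fingers, in pixels
for r in (150,165,200,230):
    row=H[r,285:352]; w=np.where((row[:,1]<129)&(row[:,2]>195))[0]; print(r,w.min()+285,w.max()+285,len(w))
s=cam("side"); m=cv2.inRange(cv2.cvtColor(s["image"],cv2.COLOR_BGR2HSV),(4,150,150),(13,255,255)); n,l,st,ce=cv2.connectedComponentsWithStats(m); print([(ce[i].round(),st[i][4]) for i in range(1,n) if st[i][4]>5])
E
```

```text
0.061 [[316.2, 138.6]]
0.066 [[316.2, 139.0]]
0.071 [[316.2, 139.5]]
0.076 [[316.2, 140.0]]
0.081 [[316.1, 140.5]]
0.09 [[316.1, 141.6]]
[[15, 133, 153], [14, 131, 162], [15, 135, 163], [16, 135, 166], [14, 135, 162], [15, 128, 159], [14, 133, 146], [15, 124, 138], [14, 125, 145], [13, 120, 163], [14, 125, 174], [14, 128, 175], [14, 124, 177], [14, 124, 181], [14, 120, 182], [14, 128, 176], [14, 123, 181], [14, 123, 182], [14, 121, 181], [14, 125, 181], [15, 127, 190], [14, 123, 211]]
150 304 351 31
165 285 343 19
200 304 327 24
230 304 329 26
[]
```

```bash
python3 - <<'E'
from h import *
c=cam("wrist")["image"][90:350,200:440]; s=cam("side")["image"][190:320,230:350]; t=cam("top")["image"][180:260,205:325]
f=lambda a,w:cv2.resize(a,(w,int(a.shape[0]*w/a.shape[1])),interpolation=cv2.INTER_CUBIC)
o=np.zeros((600,800,3),np.uint8); a=f(c,400); o[:a.shape[0],:400]=a; b=f(s,390); b=b[:360]; o[:b.shape[0],405:795]=b; d=f(t,340); o[372:372+d.shape[0],405:745]=d
cv2.imwrite("pics/m1.png",o)
E
```

```text
(no output)
```

View pics/m1.png

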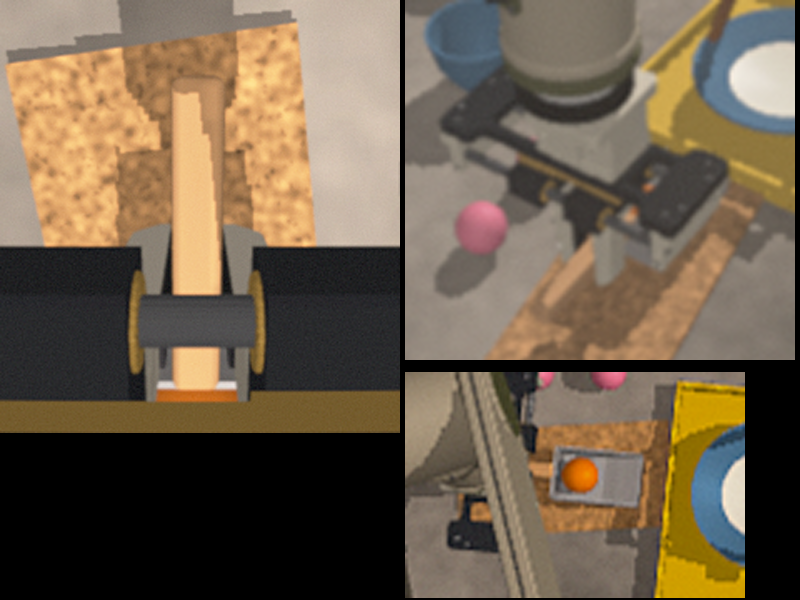

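The top inset shows the apricot still sitting at the back of the pan and the scoop held nearly level. The wrist inset shows the handle straight between the fingers. I raise it clear of the rims, then bring it in gently along the dish's y axis.

```bash
python3 -m inch '[0,0,6,0,0,-1,0,16,0,0,-2,0,26,0,0,-3,0,36,0,0,-4,0,44,0,0,-4,0,48,0,0,-4,0,48,0,0]' | sed -n '1,2p;4p'
python3 - <<'E'
from h import *
t=cam("top"); H=cv2.cvtColor(t["image"],cv2.COLOR_BGR2HSV); m=cv2.inRange(H,(6,200,150),(16,255,255)); m[240:]=0
n,l,st,ce=cv2.connectedComponentsWithStats(m); i=1+st[1:,4].argmax(); print(ce[i],st[i]); print(plane(t,[ce[i]],.09).round(4))
m=cv2.inRange(H,(98,120,60),(115,255,220)); m[:180]=0; m|=cv2.inRange(H,(0,0,200),(180,40,255)); m[:180]=0;m[260:]=0;m[:,:300]=0;m[:,:][:,365:]=0
q=max(cv2.findContours(cv2.morphologyEx(m,cv2.MORPH_CLOSE,np.ones((7,7))),0,1)[0],key=cv2.contourArea); c,r=cv2.minEnclosingCircle(q); print("dish",c,r,plane(t,[c],.041).round(4), plane(t,[(329.3,250)],.037).round(4))
E
```

```text
t: 5.85
tool_pos: [0.5406, 0.2378, 0.0958]
force: [-0.2, 0.3, -3.0]
[264.46153846 215.53846154] [259 210  12  12 104]
[[0.535  0.1678 0.09  ]]
dish (332.2422790527344, 222.84278869628906) 25.91421890258789 [[ 0.5173 -0.0341  0.041 ]] [[ 0.4343 -0.025   0.037 ]]
```

```bash
python3 -m inch '[0,-3,0,0,0,-1,-9,0,0,0,-2,-18,0,0,0,-3,-29,0,0,0,-4,-41,0,0,0,-5,-53,0,0,0,-6,-65,0,0,0,-7,-76,0,0,0,-8,-86,0,0,0,-8,-94,0,0,0]' | sed -n '1,2p'
python3 -m inch '[-1,-7,0,0,0,-1,-13,0,0,0,-2,-18,0,0,0,-2,-22,0,0,0,-2,-25,0,0,0,-2,-26,0,0,0,-2,-26,0,0,0]' | sed -n '1,2p;4p'
python3 - <<'E'
from h import *
t=cam("top"); H=cv2.cvtColor(t["image"],cv2.COLOR_BGR2HSV); m=cv2.inRange(H,(6,200,150),(16,255,255)); m[240:]=0
n,l,st,ce=cv2.connectedComponentsWithStats(m); i=1+st[1:,4].argmax(); print(ce[i],st[i]); print(plane(t,[ce[i]],.09).round(4)); print(robot.read_state()["wrist_torque"])
a=cam("wrist")["image"][90:350,200:440]; s=cam("side")["image"][170:290,250:410]; t=t["image"][180:260,230:390]
f=lambda a,w:cv2.resize(a,(w,int(a.shape[0]*w/a.shape[1])),interpolation=cv2.INTER_CUBIC)
o=np.zeros((600,800,3),np.uint8); b=f(s,480); o[:b.shape[0],:480]=b; d=f(t,460); o[365:365+d.shape[0],:460]=d; a=f(a,310); o[:a.shape[0],485:795]=a
cv2.imwrite("pics/m2.png",o)
E
```

```text
t: 6.73
tool_pos: [0.5313, 0.1419, 0.0937]
t: 7.32
tool_pos: [0.5295, 0.1173, 0.0936]
force: [-0.5, 0.5, -2.6]
[306.82828283 219.54545455] [302 214  11  12  99]
[[0.5232 0.0419 0.09  ]]
[ 0.12664989 -0.09684042 -0.0284284 ]
```

View pics/m2.png

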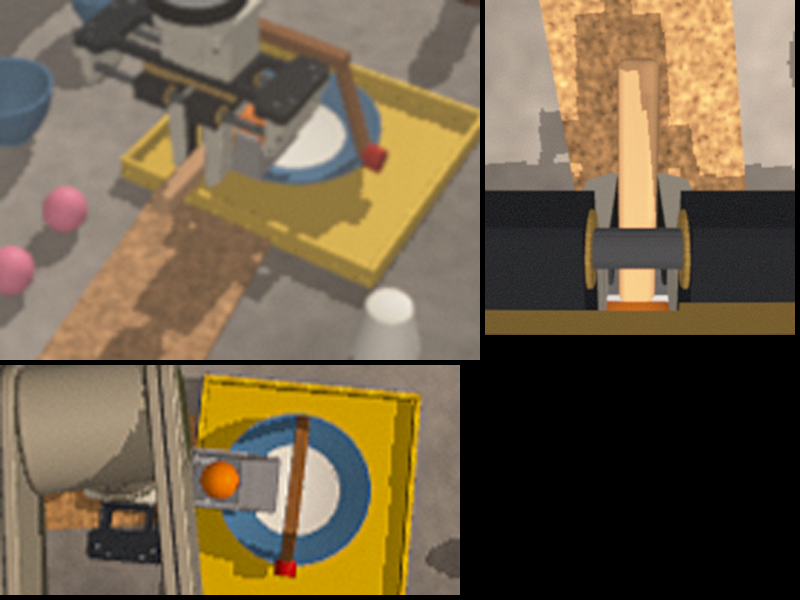

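The scoop is level over the left part of the dish, with the apricot in the pan at top pixel (307,220). The lip is just short of the overhead bar and below it. Only yaw can be commanded, so I tip the scoop by easing the grip: its nose weight turns it between the pads, with the dish's rim as a stop at about 20°.

```bash
sed -i 's/(11,60,190),(19,128,255)/(11,60,168),(19,129,255)/; s/H=.009)/H=.0045)/' h.py
cat > chk.py <<'E'
from h import *
t=cam("top"); H=cv2.cvtColor(t["image"],cv2.COLOR_BGR2HSV); m=cv2.inRange(H,(6,200,130),(16,255,255)); m[245:]=0; m[:190]=0
n,l,st,ce=cv2.connectedComponentsWithStats(m); a=ce[1+st[1:,4].argmax()].round(1) if n>1 else None
s=robot.read_state(); print("tilt",tilt(),"apricot",a,"Mx",round(float(s["wrist_torque"][0]),3),"F",np.round(s["gripper_force"],1),"z",round(float(s["tool_pos"][2]),4))
E
python3 chk.py
python3 -m inch '[0,0,0,0,0,0,0,0,0,0]' 40 >/dev/null; python3 chk.py
python3 -m inch '[0,0,0,0,0,0,0,0,0,0]' 30 >/dev/null; python3 chk.py
python3 -m inch '[0,0,0,0,0,0,0,0,0,0]' 24 >/dev/null; python3 chk.py
```

```text
tilt (np.float64(4.75), (np.int32(303), np.int32(137), np.int32(31), np.int32(113)), 0.4) apricot [306.3 219.5] Mx 0.161 F 59.9 z 0.0936
tilt (np.float64(4.75), (np.int32(303), np.int32(137), np.int32(31), np.int32(113)), 0.39) apricot [306.3 219.6] Mx 0.205 F 39.9 z 0.0936
tilt (np.float64(4.75), (np.int32(303), np.int32(137), np.int32(31), np.int32(113)), 0.4) apricot [306.3 219.6] Mx 0.109 F 29.9 z 0.0936
tilt (np.float64(4.75), (np.int32(303), np.int32(137), np.int32(31), np.int32(113)), 0.39) apricot [306.4 219.6] Mx 0.126 F 23.9 z 0.0936
```

```bash

python3 -m inch '[0,0,0,0,0]' 20 >/dev/null; python3 chk.py
python3 -m inch '[0,0,0,0,0]' 17 >/dev/null; python3 chk.py
python3 -m inch '[0,0,0,0,0]' 15 >/dev/null; python3 chk.py
python3 -m inch '[0,0,0,0,0]' 13 >/dev/null; python3 chk.py
```

```text
tilt (np.float64(4.75), (np.int32(302), np.int32(137), np.int32(32), np.int32(113)), 0.3) apricot [306.5 219.5] Mx 0.159 F 20.0 z 0.0936
tilt (np.float64(6.75), (np.int32(302), np.int32(138), np.int32(31), np.int32(112)), 0.22) apricot [306.4 219.3] Mx 0.126 F 17.0 z 0.0936
tilt (np.float64(10.0), (np.int32(302), np.int32(140), np.int32(32), np.int32(110)), 0.31) apricot [306.5 219.5] Mx 0.101 F 15.0 z 0.0937
tilt (np.float64(17.5), (np.int32(300), np.int32(147), np.int32(35), np.int32(73)), 0.21) apricot [310.7 220.6] Mx -0.045 F 13.0 z 0.0937
```

It began slipping between 17 and 13 N: about 17° of tip, and the apricot has started rolling forward.

```bash

python3 -m inch '[0,0,0,0,0]' 12 >/dev/null; python3 chk.py
python3 -m inch '[0,0,0,0,0,0,0,0,0,0]' 12 >/dev/null; python3 chk.py
```

```text
tilt (np.float64(18.25), (np.int32(300), np.int32(148), np.int32(34), np.int32(83)), 0.14) apricot [322.8 221.5] Mx -0.15 F 12.0 z 0.0938
tilt (np.float64(17.5), (np.int32(300), np.int32(147), np.int32(34), np.int32(103)), 0.13) apricot [343.2 225. ] Mx -0.157 F 12.0 z 0.0937
```

```bash

python3 -m inch '[0,0,5,0,0,0,-3,10,0,0,0,-6,15,0,0,0,-6,15,0,0]' 11 |sed -n 4p; python3 chk.py
python3 -m inch '[0,-3,5,0,0,0,-6,8,0,0,0,-6,8,0,0]' 11 |sed -n 4p; python3 chk.py
```

```text
force: [0.0, -1.1, -2.7]
tilt (np.float64(15.75), (np.int32(300), np.int32(145), np.int32(35), np.int32(85)), 0.37) apricot [328.3 219.8] Mx 0.093 F 11.0 z 0.1098
force: [-0.4, -0.5, -1.3]
tilt (np.float64(14.999999999999998), (np.int32(299), np.int32(144), np.int32(36), np.int32(70)), 0.21) apricot [328.7 220.5] Mx 0.098 F 11.0 z 0.1172
```

```bash

python3 -m inch '[0,0,0,0,0,0,0,0,0,0]' 10 >/dev/null; python3 chk.py
python3 -m inch '[0,0,0,0,0,0,0,0,0,0]' 9 >/dev/null; python3 chk.py
python3 -m inch '[0,0,0,0,0,0,0,0,0,0]' 8 >/dev/null; python3 chk.py
```

```text
tilt (np.float64(14.500000000000002), (np.int32(299), np.int32(144), np.int32(36), np.int32(86)), 0.13) apricot [335.6 224.5] Mx 0.048 F 10.0 z 0.1164
tilt (np.float64(16.5), (np.int32(299), np.int32(146), np.int32(37), np.int32(68)), 0.21) apricot [328.4 222.6] Mx 0.073 F 9.0 z 0.1165
tilt (np.float64(20.0), (np.int32(299), np.int32(150), np.int32(37), np.int32(69)), 0.23) apricot [335.8 223. ] Mx -0.029 F 8.0 z 0.1166
```

```bash

python3 -m inch '[0,0,0,0,0,0,0,0,0,0]' 7 >/dev/null; python3 chk.py
python3 -m inch '[0,0,0,0,0,0,0,0,0,0]' 6 >/dev/null; python3 chk.py
```

```text
tilt (np.float64(20.0), (np.int32(299), np.int32(150), np.int32(37), np.int32(69)), 0.25) apricot [335.9 223.2] Mx 0.039 F 7.0 z 0.1167
tilt (np.float64(19.75), (np.int32(299), np.int32(150), np.int32(37), np.int32(69)), 0.23) apricot [335.9 223.2] Mx -0.013 F 6.0 z 0.1167
```

```bash
cat > wid.py <<'E'
from h import *
c=cam("wrist"); s=robot.read_state(); H=cv2.cvtColor(c["image"],cv2.COLOR_BGR2HSV)
g=np.array(s["tool_pos"])+np.array([0,0,robot.grip_point_offset]); out=[]
for r in range(130,240,4):
    row=H[r,280:360].astype(int); ok=(row[:,1]<131)&(row[:,2]>150)&(row[:,0]>10)&(row[:,0]<20)
    w=np.where(ok)[0]
    if len(w)<15: continue
    l,rr=w.min()+280,w.max()+281
    o,d=ray(c,[(l,r),(rr,r)]); wid=np.linalg.norm(np.cross(d[0],d[1])); k=.016/wid; P=o+k*d.mean(0)
    out.append((P[1]-g[1],P[2]-g[2])); print(r,l,rr,"y,z rel grip mm",((P-g)*1000).round(0)[1:])
E
python3 wid.py
```

```text
130 290 354 y,z rel grip mm [65. 71.]
134 284 360 y,z rel grip mm [64. 83.]
138 288 360 y,z rel grip mm [63. 80.]
142 284 360 y,z rel grip mm [63. 84.]
146 294 359 y,z rel grip mm [61. 73.]
150 281 356 y,z rel grip mm [61. 83.]
154 287 356 y,z rel grip mm [60. 78.]
158 282 351 y,z rel grip mm [59. 78.]
162 286 359 y,z rel grip mm [58. 82.]
166 300 359 y,z rel grip mm [55. 67.]
170 281 339 y,z rel grip mm [54. 66.]
174 298 340 y,z rel grip mm [48. 35.]
178 299 340 y,z rel grip mm [46. 33.]
182 284 355 y,z rel grip mm [54. 81.]
186 299 360 y,z rel grip mm [50. 71.]
190 280 360 y,z rel grip mm [54. 89.]
194 298 342 y,z rel grip mm [42. 42.]
198 294 347 y,z rel grip mm [45. 60.]
202 300 342 y,z rel grip mm [38. 38.]
206 282 337 y,z rel grip mm [44. 64.]
210 296 338 y,z rel grip mm [35. 39.]
214 283 336 y,z rel grip mm [40. 61.]
218 281 358 y,z rel grip mm [47. 88.]
222 281 359 y,z rel grip mm [47. 89.]
```

The cleaner width rows (174–178) give about 32° of tip, which agrees with the rim geometry (~35°). I raise another 10 mm for a safe 40°.

```bash

python3 -m inch '[0,0,4,0,0,0,0,8,0,0,0,0,11,0,0,0,0,11,0,0,0,0,11,0,0]' 6 |sed -n '2p;4p'; python3 chk.py; python3 wid.py | awk '$3-$2<50'
python3 - <<'E'
from h import *
a=cam("wrist")["image"][90:350,200:440]; s=cam("side")["image"][150:290,250:410]; t=cam("top")["image"][180:260,230:390]
f=lambda a,w:cv2.resize(a,(w,int(a.shape[0]*w/a.shape[1])),interpolation=cv2.INTER_CUBIC)
o=np.zeros((600,800,3),np.uint8); b=f(s,420); o[:b.shape[0],:420]=b; d=f(t,440); o[375:375+d.shape[0],:440]=d; a=f(a,350); o[:a.shape[0],445:795]=a
cv2.imwrite("pics/m3.png",o)
E
```

```text
tool_pos: [0.53, 0.1055, 0.1283]
force: [0.7, 0.2, -0.2]
tilt (np.float64(24.75), (np.int32(298), np.int32(157), np.int32(39), np.int32(49)), 0.27) apricot [335.9 223.2] Mx -0.062 F 6.0 z 0.1281
222 301 334 y,z rel grip mm [21. 11.]
226 301 334 y,z rel grip mm [19. 11.]
230 301 334 y,z rel grip mm [17. 11.]
234 302 333 y,z rel grip mm [12.  3.]
```

View pics/m3.png

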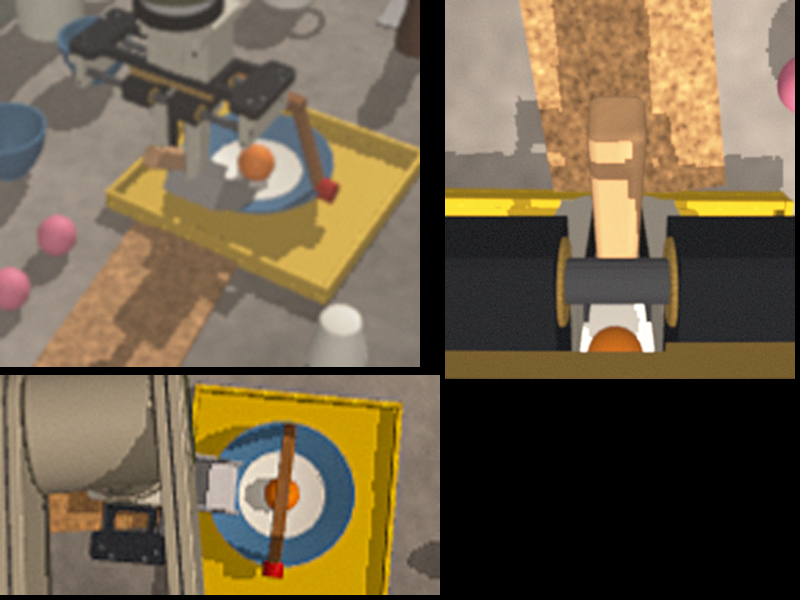

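The apricot rests in the middle of the dish (side inset (256,162), top pixel ~(333,223)). The scoop is tipped about 40°, judging by the visible end face of the handle. I dwell, tighten the grip, lift clear of the rims and carry it back over the mat.

```bash

python3 -c "
import h
for H in (.0045,-.0135):
    f=h.TAIL; g=lambda th,Rt,L=.062,H=H: f(th,Rt,L,H)
    h.TAIL=g; print(H,h.tilt()[0]); h.TAIL=f"
python3 -m inch '[0,0,0,0,0,0,0,0,0,0,0,0,0,0,0,0,0,0,0,0]' 6 | sed -n '1p;6p'
python3 -m inch '[0,0,0,0,0,0,0,0,0,0,0,0,5,0,0,0,0,15,0,0,0,0,25,0,0,0,0,35,0,0,0,0,38,0,0]' 50 | sed -n '2p;4p'; python3 chk.py
```

```text
0.0045 24.75
-0.0135 42.75
t: 12.87
gripper_force: 6.0
tool_pos: [0.5308, 0.1055, 0.1687]
force: [-0.9, -0.1, -0.6]
tilt (np.float64(24.75), (np.int32(298), np.int32(157), np.int32(39), np.int32(49)), 0.41) apricot [335.9 223.2] Mx -0.008 F 50.0 z 0.1685
```

```bash

python3 -m inch '[1,10,0,0,0,3,28,0,0,0,5,46,0,0,0,7,62,0,0,0,8,73,0,0,0,8,76,-5,0,0,8,76,-25,0,0,8,76,-45,0,0,8,76,-60,0,0,8,76,-62,0,0]' 50| sed -n '2p;4p'
python3 -m inch '[0,0,0,0,0,0,0,0,0,0,0,2,-5,0,0,1,5,-10,0,0,1,9,-16,0,0,2,15,-22,0,0,2,21,-28,0,0,2,27,-34,0,0,2,27,-34,0,0]' 8 | sed -n '2p;4p'; python3 chk.py
```

```text
tool_pos: [0.535, 0.1806, 0.0995]
force: [-1.1, -1.0, -2.6]
tool_pos: [0.5383, 0.2092, 0.0677]
force: [1.0, 0.6, -0.8]
tilt (np.float64(13.75), (np.int32(298), np.int32(144), np.int32(35), np.int32(106)), 0.27) apricot [335.9 223.2] Mx 0.006 F 8.0 z 0.0683
```

```bash

python3 -m inch '[1,6,-6,0,0,1,11,-12,0,0,2,16,-18,0,0,2,20,-24,0,0,3,24,-30,0,0,4,27,-36,0,0,4,28,-38,0,0,4,28,-38,0,0]' 6 | sed -n '2p;4p'; python3 chk.py
```

```text
tool_pos: [0.5432, 0.2368, 0.0311]
force: [-0.8, 0.9, 0.5]
tilt (np.float64(-6.000000000000001), (np.int32(303), np.int32(132), np.int32(30), np.int32(118)), 0.6) apricot [335.9 223.2] Mx -0.007 F 6.0 z 0.0314
```

```bash

python3 -m inch '[0,0,-2,0,0,0,0,-2,0,0,0,0,-2,0,60,0,0,-2,0,60,0,0,-2,0,60,0,0,-2,0,60,0,0,-2,0,60,0,0,20,0,60,0,0,55,0,60,0,0,95,0,60]' 6 | sed -n '2p;4,5p'
python3 -m inch '[0,0,40,0,60,0,0,80,0,60,0,0,120,0,60,0,0,150,0,60,0,0,150,0,60]' | sed -n '2p'
python3 - <<'E'
from h import *
import pickle
c=cam("wrist"); pickle.dump(c,open("w4.pkl","wb")); s=cam("side")
H=cv2.cvtColor(cv2.bilateralFilter(c["image"],5,30,3),cv2.COLOR_BGR2HSV)
m=cv2.inRange(H,(13,100,205),(18,127,255)); m[:,:280]=0; m[:,380:]=0; m[245:]=0; m=cv2.morphologyEx(m,cv2.MORPH_OPEN,np.ones((3,3)))
q=max(cv2.findContours(m,0,1)[0],key=cv2.contourArea); b=cv2.boxPoints(cv2.minAreaRect(q)); b=b[b[:,1].argsort()]; print(b.round(1).tolist(),cv2.contourArea(q))
for z in(.049,.054,.059): print(z,plane(c,[b[:2].mean(0),b[2:].mean(0)],z).round(4).tolist())
cv2.imwrite("pics/w4.png",c["image"])
E
```

```text
tool_pos: [0.5413, 0.2355, 0.1248]
force: [0.4, 0.5, 0.4]
opening: 0.0559
tool_pos: [0.5466, 0.2373, 0.2859]
[[309.0, 132.0], [319.0, 132.0], [319.0, 205.0], [309.0, 205.0]] 689.5
0.049 [[0.5501, 0.2964, 0.049], [0.5416, 0.1964, 0.049]]
0.054 [[0.5501, 0.2964, 0.054], [0.5417, 0.1977, 0.054]]
0.059 [[0.5501, 0.2965, 0.059], [0.5418, 0.199, 0.059]]
```

The scoop lies level on the mat where it started. The handle is 100 mm long at z = 54 mm with constant width, within 3 mm of its first place. Now the dish.

```bash

python3 -m inch '[-3,-25,20,0,60,-6,-60,40,0,60,-10,-95,60,0,60,-14,-130,80,0,60,-18,-165,95,0,60,-24,-200,95,0,60,-30,-230,95,0,60,-30,-237,95,0,60,-30,-237,95,0,60,-30,-237,95,0,60]' | sed -n '2,3p'
cat > bar.py <<'E'
from h import *
import pickle,sys
c=cam("wrist"); pickle.dump(c,open(sys.argv[1]+".pkl","wb")); cv2.imwrite(f"pics/{sys.argv[1]}.png",c["image"])
H=cv2.cvtColor(c["image"],cv2.COLOR_BGR2HSV)
print("expect bar ends, knob",proj(c,[(.5173-.052,-.0341+.0044,.131),(.5173+.052,-.0341-.0044,.131),(.4296,-.0267,.037)]).round(1).tolist())
def big(m,nm):
    n,l,st,ce=cv2.connectedComponentsWithStats(m)
    for i in np.argsort(-st[1:,4])[:2]+1: print(nm,ce[i].round(1),st[i].tolist())
big(cv2.inRange(H,(0,190,90),(4,255,255)),"red"); big(cv2.inRange(H,(5,200,150),(16,255,255)),"orange")
E
python3 bar.py d1
python3 - <<'E'
from h import *
import pickle
c=pickle.load(open("d1.pkl","rb")); H=cv2.cvtColor(c["image"],cv2.COLOR_BGR2HSV); P=proj(c,[(.5173,-.0341,.131)])[0]; u,v=P.round().astype(int); print(u,v); print([H[y,u+15].tolist() for y in range(v-20,v+21,2)])
E
```

```text
tool_pos: [0.5132, -0.0005, 0.37]
orientation: [-2.31, -2.126, 0.002]
expect bar ends, knob [[285.4, 198.3], [359.5, 198.4], [270.4, 185.2]]
red [271.8 183.5] [268, 178, 9, 12, 84]
orange [321.8 182.5] [312, 175, 21, 19, 221]
orange [268.9 183. ] [267, 177, 7, 13, 23]
322 198
[[21, 7, 254], [25, 6, 253], [25, 6, 253], [24, 5, 253], [20, 6, 253], [23, 8, 253], [21, 7, 253], [21, 16, 255], [13, 106, 116], [14, 156, 178], [13, 158, 195], [13, 156, 191], [14, 159, 193], [13, 83, 225], [18, 13, 243], [104, 109, 166], [103, 111, 165], [103, 112, 166], [105, 112, 169], [103, 110, 165], [104, 111, 163]]
```

```bash

python3 -m inch '[0,-6,-10,-7,60,0,-12,-20,-14,60,1,-18,-30,-21,60,2,-24,-40,-28,60,3,-30,-50,-35,60,4,-33,-60,-42,60,4,-33,-70,-49,60,4,-33,-70,-56,60,4,-33,-70,-63,60,4,-33,-70,-70,60]' >/dev/null
python3 -m inch '[0,0,0,-7,60,0,0,0,-14,60,0,0,0,-20,60,0,0,0,-20,60,0,0,0,-20,60]' | sed -n '1,3p'
python3 bar.py d2
cat > bm.py <<'E'
from h import *
import pickle
def bar(f):
    c=pickle.load(open(f+".pkl","rb")); H=cv2.cvtColor(c["image"],cv2.COLOR_BGR2HSV)
    m=cv2.inRange(H,(9,120,60),(17,195,215)); P=proj(c,[(.5173-.048,-.03,.131),(.5173+.048,-.038,.131)])
    k=np.zeros_like(m); cv2.line(k,tuple(int(v) for v in P[0]),tuple(int(v) for v in P[1]),255,34); m&=k
    m=cv2.morphologyEx(m,cv2.MORPH_OPEN,np.ones((3,3)))
    n,l,st,ce=cv2.connectedComponentsWithStats(m); i=1+st[1:,4].argmax(); ys,xs=np.where(l==i)
    r=cv2.minAreaRect(np.c_[xs,ys].astype(np.float32)); print(f,ce[i].round(1),st[i].tolist(),"rect",np.round(r[0],1),np.round(r[1],1),round(r[2],1))
    vx,vy,x0,y0=cv2.fitLine(np.c_[xs,ys].astype(np.float32),cv2.DIST_HUBER,0,.01,.01).ravel()
    q=plane(c,[(x0,y0),(x0+30*vx,y0+30*vy)],.139); d=q[1]-q[0]; print(" on z=.139:",q[0].round(4),"yaw",round(np.degrees(np.arctan(d[1]/d[0])),2))
    return c,ce[i]
a,b=bar("d1"),bar("d2")
print(tri(a[0],a[1],b[0],b[1]))
E
python3 bm.py
```

```text
t: 19.48
tool_pos: [0.5175, -0.0322, 0.301]
orientation: [-3.139, 0.12, 0.002]
expect bar ends, knob [[319.6, 227.3], [320.5, 138.5], [319.0, 229.0]]
red [316.4 230.5] [311, 224, 13, 10, 56]
orange [311.1 171. ] [308, 161, 7, 21, 106]
orange [318.5 232.7] [310, 228, 15, 7, 22]
d1 [322.4 196.5] [277, 184, 91, 21, 892] rect [321.9 194.1] [90.  19.2] 0.7
 on z=.139: [ 0.5172 -0.0301  0.139 ] yaw -6.88
d2 [319.9 177.4] [312, 126, 16, 103, 1103] rect [319.7 177. ] [ 11.5 102.5] 2.8
 on z=.139: [ 0.5273 -0.0346  0.139 ] yaw -6.7
(array([ 0.51939769, -0.03571352,  0.10698877]), np.float64(0.00496390070170014))
```

```bash
python3 - <<'E'
from h import *
import pickle
a,b=[pickle.load(open(f+".pkl","rb")) for f in("d1","d2")]
H=cv2.cvtColor(a["image"],cv2.COLOR_BGR2HSV); pts=[]
for u in range(296,352,4):
    col=H[185:215,u].astype(int); ok=np.where((col[:,2]>165)&(col[:,2]<215)&(col[:,1]>130)&(col[:,0]<18)&(col[:,0]>10))[0]
    if len(ok): pts.append((u,185+ok.mean(),len(ok)))
pts=np.array(pts); k=np.polyfit(pts[:,0],pts[:,1],1); print("d1 top face",pts[:,1].round(1).tolist(),pts[:,2].tolist())
o,d=ray(a,pts[:,:2]); t=(-.0346-.0-o[1])/d[:,1]; print("height where y=-.0346 at mid:",(o+d*t[:,None])[len(pts)//2].round(4))
q=plane(a,pts[:,:2],.139); f=np.polyfit(q[:,0],q[:,1],1); print("yaw d1",np.degrees(np.arctan(f[0])).round(2),"y at x=.517",np.polyval(f,.517).round(4))
H=cv2.cvtColor(b["image"],cv2.COLOR_BGR2HSV); pts=[]
for v in range(140,222,4):
    row=H[v,300:340].astype(int); ok=np.where((row[:,2]>165)&(row[:,2]<215)&(row[:,1]>130)&(row[:,0]<18)&(row[:,0]>10))[0]
    if len(ok)>3: pts.append((300+ok.mean(),v,len(ok)))
pts=np.array(pts); q=plane(b,pts[:,:2],.139); f=np.polyfit(q[:,0],q[:,1],1); print("d2",pts.round(1).tolist()); print("yaw d2",np.degrees(np.arctan(f[0])).round(2),"y at x=.517",np.polyval(f,.517).round(4))
# knob + dish centre from d1
print("knob",plane(a,[(271.0,183.5)],.037).round(4))
H=cv2.cvtColor(a["image"],cv2.COLOR_BGR2HSV); m=cv2.inRange(H,(98,90,90),(115,255,230)); m[:130]=0;m[250:]=0;m[:,:240]=0;m[:,410:]=0
ys,xs=np.where(m); hull=cv2.convexHull(np.c_[xs,ys].astype(np.int32)); c,r=cv2.minEnclosingCircle(hull); print("dish rim",c,r,cv2.fitEllipse(hull),plane(a,[c],.041).round(4))
E
```

```text
d1 top face [198.5, 198.5, 198.5, 198.5, 198.5, 198.5, 199.0, 198.2, 198.2, 199.5, 199.5, 199.5, 199.5, 199.5] [8.0, 8.0, 8.0, 8.0, 8.0, 8.0, 7.0, 8.0, 8.0, 8.0, 8.0, 8.0, 8.0, 8.0]
height where y=-.0346 at mid: [ 0.5195 -0.0346  0.1291]
yaw d1 -6.12 y at x=.517 -0.0328
d2 [[321.6, 140.0, 8.0], [321.5, 144.0, 10.0], [321.5, 148.0, 10.0], [321.0, 152.0, 11.0], [321.0, 156.0, 11.0], [321.0, 160.0, 11.0], [317.1, 164.0, 16.0], [317.1, 168.0, 15.0], [317.1, 172.0, 15.0], [317.3, 176.0, 15.0], [318.8, 180.0, 13.0], [319.5, 184.0, 10.0], [319.5, 188.0, 10.0], [319.5, 192.0, 10.0], [319.5, 196.0, 10.0], [319.0, 200.0, 9.0], [318.5, 204.0, 10.0], [318.5, 208.0, 10.0], [318.5, 212.0, 10.0], [318.5, 216.0, 10.0], [318.5, 220.0, 10.0]]
yaw d2 -6.09 y at x=.517 -0.0329
knob [[ 0.4309 -0.0238  0.037 ]]
dish rim (321.8697204589844, 183.28529357910156) 46.88725662231445 ((321.9136657714844, 183.30209350585938), (92.32575988769531, 93.47258758544922), 86.7387466430664) [[ 0.5179 -0.0299  0.041 ]]
```

The bar's middle is at (0.518, −0.033), its yaw is −6.1°, and its top is near 0.13–0.139 m, which matches 6 + 133 mm. I straddle it and pinch.

```bash

python3 -m inch '[0,-1,-30,-2,45,0,-1,-65,-2,45,0,-1,-100,-2,45,0,-1,-130,-2,45,0,-1,-155,-2,45,0,-1,-172,-2,45,0,-1,-183,-2,45,0,-1,-189,-2,45,0,-1,-189,-2,45,0,-1,-189,-2,45]' 40
python3 -m inch '[0,0,0,0,0,0,0,0,0,0,0,0,0,0,0,0,0,0,0,0,0,0,0,0,0,0,0,0,0,0,0,0,0,0,0,0,0,0,0,0]' 40
```

```text
t: 20.37
tool_pos: [0.5181, -0.0346, 0.1136]
orientation: [3.136, -0.181, 0.002]
force: [-0.1, 0.5, -0.3]
opening: 0.0421
gripper_force: 0.0
t: 21.03
tool_pos: [0.5178, -0.0345, 0.1131]
orientation: [-3.136, 0.183, -0.001]
force: [-0.2, 1.4, 4.2]
opening: 0.0136
gripper_force: 40.0
```

```bash

python3 -m inch '[0,0,2,0,0,0,0,6,0,0,0,0,12,0,0,0,0,19,0,0,0,0,26,0,0,0,0,33,0,0,0,0,39,0,0,0,0,44,0,0,0,0,47,0,0,0,0,48,0,0]' 45 | sed -n '2,5p'
cat > ap.py <<'E'
from h import *
s=cam("side"); H=cv2.cvtColor(s["image"],cv2.COLOR_BGR2HSV); st=robot.read_state(); z=st["tool_pos"][2]-.1131
g=np.array(st["tool_pos"])
print("expected apricot px",proj(s,[(g[0],g[1],.006+z+.029)]).round(1).tolist())
for nm,lo,hi in(("orange",(5,150,120),(16,255,255)),("red",(0,150,80),(4,255,255)),("white",(0,0,195),(180,45,255))):
    m=cv2.inRange(H,lo,hi); m[:120]=0; m[250:]=0; m[:,:290]=0; m[:,430:]=0
    n,l,q,ce=cv2.connectedComponentsWithStats(m)
    if n>1: i=1+q[1:,4].argmax(); print(nm,ce[i].round(1),q[i].tolist())
print("TCP",g.round(4),"torque",np.round(st["wrist_torque"],3),"F",st["gripper_force"])
E
python3 ap.py
```

```text
tool_pos: [0.5179, -0.0347, 0.1615]
orientation: [3.136, -0.183, 0.002]
force: [0.0, 1.1, -4.1]
opening: 0.0141
expected apricot px [[347.1, 197.7]]
orange [347.7 197.9] [342, 192, 12, 13, 122]
red [375.5 207.6] [372, 204, 8, 8, 39]
white [357.1 202.2] [345, 191, 20, 21, 183]
TCP [ 0.5178 -0.0347  0.1613] torque [ 0.044  0.018 -0.001] F 44.996944069862366
```

```bash

python3 -m inch '[0,0,2,0,0,0,0,7,0,0,0,0,14,0,0,0,0,22,0,0,0,0,30,0,0,0,0,38,0,0,0,0,45,0,0,0,0,50,0,0,0,0,52,0,0,0,0,52,0,0]' 45 | sed -n '2p;4p'
python3 -m inch '[0,0,0,0,0,0,0,0,0,0,0,0,0,0,0,0,0,0,0,0]' 45 | sed -n '1p'
python3 ap.py
python3 -m inch '[0,0,0,1,0,0,0,0,3,0,0,0,0,6,0,0,0,0,10,0,0,0,0,14,0,0,0,0,18,0,0,0,0,22,0,0,0,0,26,0,0,0,0,30,0,0,0,0,34,0]' 45 | sed -n '2,4p'
python3 ap.py
```

```text
tool_pos: [0.5179, -0.0347, 0.2135]
force: [0.3, -0.7, -5.2]
t: 23.08
expected apricot px [[347.8, 182.7]]
orange [348.5 182.9] [343, 177, 12, 13, 129]
red [377.2 192.5] [374, 189, 8, 8, 42]
white [358.4 187.4] [346, 176, 21, 21, 185]
TCP [ 0.5172 -0.0346  0.2122] torque [ 0.055  0.034 -0.026] F 44.99691188335419
tool_pos: [0.5174, -0.0346, 0.2126]
orientation: [-3.051, -0.749, 0.0]
force: [0.3, -0.7, -4.7]
expected apricot px [[347.8, 182.5]]
orange [348.4 182.6] [343, 176, 12, 14, 126]
red [381.3 180.8] [379, 178, 5, 8, 31]
white [358.3 187.2] [343, 176, 24, 21, 187]
TCP [ 0.5174 -0.0346  0.2126] torque [-0.001 -0.028 -0.032] F 44.99775588512421
```

```bash

python3 -m inch '[0,0,0,4,0,0,0,0,8,0,0,0,0,12,0,0,0,0,16,0,0,0,0,20,0,0,0,0,24,0,0,0,0,28,0,0,0,0,32,0,0,0,0,36,0,0,0,0,40,0]' 45 | sed -n '2,4p'
python3 -m inch '[0,0,0,4,0,0,0,0,8,0,0,0,0,11,0,0,0,0,14,0,0,0,0,16,0,0,0,0,17,0,0,0,0,17,0,0,0,0,17,0,0,0,0,17,0,0,0,0,17,0]' 45 | sed -n '2,4p'
python3 -m inch '[0,0,0,0,0,0,0,0,0,0,0,0,0,0,0,0,0,0,0,0,0,0,0,0,0,0,0,0,0,0,0,0,0,0,0,0,0,0,0,0,0,0,0,0,0,0,0,0,0,0]' 45 | sed -n '1p'
python3 ap.py
python3 - <<'E'
from h import *
st=robot.read_state(); g=np.array(st["tool_pos"]); Rm=R.from_rotvec(st["orientation"]).as_matrix(); x=Rm[:,0]; print("bar yaw",np.degrees(np.arctan2(x[1],x[0])))
s=cam("side"); z=g[2]-.1131+.006
for sg in(1,-1):
    k=g+sg*.088*x; k[2]=z+.031; print("knob expected",proj(s,[k]).round(1))
t=cam("top"); H=cv2.cvtColor(t["image"],cv2.COLOR_BGR2HSV)
m=cv2.inRange(H,(0,190,80),(4,255,255)); n,l,q,ce=cv2.connectedComponentsWithStats(m); print([(ce[i].round(1).tolist(),int(q[i][4]),plane(t,[ce[i]],z+.031).round(3).tolist()) for i in range(1,n) if q[i][4]>4])
# scoop pan/handle still on mat: handle end colours in top picture
m=cv2.inRange(H,(8,60,190),(18,140,255)); m[:,:215]=0; m[:,270:]=0; m[:200]=0; m[235:]=0; ys,xs=np.where(m); print("handle px",len(xs))
E
```

```text
tool_pos: [0.5174, -0.0346, 0.2126]
orientation: [-2.613, -1.745, 0.0]
force: [0.2, 0.7, -4.9]
tool_pos: [0.5174, -0.0346, 0.2126]
orientation: [-2.329, -2.108, 0.0]
force: [-0.6, 0.2, -4.6]
t: 26.52
expected apricot px [[347.8, 182.5]]
orange [348.4 182.4] [343, 176, 12, 13, 125]
red [365.9 164.6] [365, 163, 3, 4, 11]
white [358.8 187.6] [347, 178, 20, 18, 160]
TCP [ 0.5175 -0.0346  0.2126] torque [-0.032 -0.013  0.011] F 44.9969619512558
bar yaw 84.3269367530494
knob expected [[329.9 199.6]]
knob expected [[363.8 166.1]]
[]
handle px 12
```

```bash
python3 -c "
from plant import job
print(job.close_job())"
```

```text
the job is handed in; nothing more can be done
None
```

I've handed the job in; no verdict came back. By my measurements the apricot sits in the middle of the dish and the scoop lies level and released on the mat. The dish is held still about 10 cm above the tray, its handle within about 1° of the tray's y and the red knob on the robot's right.

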